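# Open the sprung lid of the ultrasonic bath and load the dipping basket

### The job

Press the red catch of the ultrasonic bath while keeping a fingertip over its sprung lid, so that the lid does not fly up, and let it rise slowly until it stands fully open. Then lift the wire basket by its blue bar clear over the upturned tips of the rack's hooks, without tugging at them, and lower it gently, upright, to the middle of the tank floor. Let go, leave the lid open, and do not shift or knock over anything else on the bench.

Things in the scene. Friction and masses are not known exactly. Their poses are not given: they have to be found in the camera images.
- bath: Fixed white bench ultrasonic bath (dry), 170 (x) by 200 (y) by 110 high, at the left or right, yaw within 0.35 rad. Origin: centre of its underside; local +x runs from its front (catch side, towards the robot) to the hinge side. Open steel tank inside: 140 (x) by 170 (y), walls 15, floor 20 and rim 110 above the origin. The shut lid covers it.
- tank_floor (a point): Centre of the tank's inner floor, 20 mm above the bath's underside; axes as the bath.
- lid (a joint): Angle of the flat aluminium lid, rad: 0 shut, 1.8 open on its stop (leans 0.23 back past vertical and stays). Plate 176 from hinge to front edge, 196 wide, 8 thick; shut, its top is 118.5 above the bath's underside, its front edge at bath x = -91. A spring always drives it open (0.1 to 0.23 N m net, under 1.5 N at its edge); unguarded it flies up at 5 rad/s or more.
- lid_hinge (a point): Point on the lid's hinge axis (midway), at bath-local x = +85, z = 110.5 mm, the height of the shut lid's underside. Lid turns about bath-local y; the front edge rises and goes back over the hinge side.
- lid_front (a point): Middle of the lid's front top edge (moves with the lid). Once the pad is pressed there is no time to move to the lid: one finger can press the pad while the other, 45 to 60 mm further in, waits just above the lid, then gives way along the lid's arc.
- catch (a joint): Travel of the red button in the block at the middle of the bath's front, m: 0 at rest (sprung back), 0.0065 fully down. Pressed straight down it frees the lid at about 0.0045; 2.5 N starts it, 6 N presses it fully. It swings two steel claws, one on each side of it (4 mm high, 24 to 34 mm from its centre), out from over the lid's front edge.
- pad (a point): Centre of the top of the red button: 30 (x) by 40 (y), at bath x = -114 (its lid-side end 8 beyond the lid's edge), 125.5 above the bath's underside, 7 above the shut lid's top, so that fully pressed it is level with it to 0.5 mm.
- rack: Fixed drip rack on the other side, green tray base 170 (x) by 160 (y) by 16, yaw within 0.35 rad. Origin: centre of its underside, local +x away from the robot. Two hooks of 8 mm rod at y = +40 and -40: posts at x = 65, level arms 165 high (rod centre) out to x = -35, tips turned up to 199 high. The basket is clear in front of them once its bar is past x = -85.
- basket: Wire basket 80 (x) by 120 (y) by 45 high, 0.15 to 0.3 kg, with a rigid bail; hangs by its blue bar on the rack's hooks, axes as the rack's at the start. Origin: centre of its underside, z up. Bail legs of 6 mm rod at y = +58 and -58.
- basket_bar (a point): Middle of the blue bar, 120 mm above the basket's underside: flat-sided, 10 by 10 mm, 123 long along the basket's y. Between the hooks 72 mm of it are free to grip, across the basket's x. Grip it firmly and carry it smoothly: swung hard, the basket turns in the fingers.
- bottle_a: Rust-crusted bottle, 72 diameter, 155 high, standing between bath and rack; origin under its centre. Leave alone.
- bottle_b: Larger crusted bottle, 96 diameter, 200 high, at the far left; origin under its centre. Leave alone.
- tube_rack: Blue rack of capped tubes, 200 by 90 by 125 high, at the far right; origin under its centre. Leave alone.
- brush: Brush lying near the robot on the right, under 40 high. Leave alone.
- lens: Hand lens lying near the robot on the left, 10 high. Leave alone.
- jar: Amber jar, 60 diameter, 85 high, at the back middle; origin under its centre. Leave alone.
There are look-alikes about, which are no part of the job. Leave any yellow look-alike of the basket alone.

How it is judged:
On the way, in this order (a step that is already met when the one before it is completed fails the run):
1. the catch has freed the lid and it is on its way up (value of joint lid above 0.2 rad), for 0.1 s.
2. the lid stands open (value of joint lid above 1.7 rad), for 0.2 s.
3. the basket is off the hooks and out in front of them (x of basket_bar in the frame of rack below -0.06 m and contact force between basket and rack below 0.1 N), for 0.1 s.
At the end, for the whole second after the job is handed in: The lid stands open (over 1.7 rad); the basket stands upright (within 0.1 rad) and still on the tank floor (underside within 6 mm of it), its centre within 40 mm of the tank's centre in the bath's x and in its y (value of joint lid above 1.7 rad and x of basket in the frame of bath between -0.04 and 0.04 m and y of basket in the frame of bath between -0.04 and 0.04 m and z of basket in the frame of bath below 0.026 m and angle between basket's own z axis and vertical below 0.1 rad and linear speed of basket below 0.03 m/s and contact force between basket and rack below 0.1 N); the robot touches nothing.
It fails at once if the lid flies open (faster than 3 rad/s before it is nearly fully open) (velocity of joint lid above 3 rad/s and value of joint lid below 1.65 rad).
It fails at once if the basket is tugged against the hooks (over 20 N) (contact force between basket and rack above 20 N).
It fails at once if the basket is dropped or banged into the bath (over 0.5 m/s low over it) (horizontal distance between basket and bath below 0.1 m and z of basket in the frame of bath below 0.1 m and linear speed of basket above 0.5 m/s).
It fails at once if a bystander is shifted by more than 20 mm or tipped (distance of any of bottle_a, bottle_b, tube_rack, brush, lens, jar from where it was at the start of the episode above 0.02 m or angle between any of bottle_a, bottle_b, tube_rack, jar's own z axis and vertical above 0.35 rad).
It also fails if it takes over 61 s, if anything falls off the work surface, if the arm or the gripper's body presses on something with over 40 N, if the wrist force passes 120 N, or if a joint passes its speed limit or range.

### The arm

A 7-joint arm with a two-finger parallel gripper is mounted at the origin on the work surface. World frame = base frame: x ahead of the robot, y to its left, z up, the work surface at z = 0. Lengths are in m, angles in rad, forces in N, time in s.
With the tool pointing down it reaches from about 0.4 to 0.85 m from the base axis. Payload 4.5 kg.
Tool frame: the origin (TCP) lies midway between the tips of the shut fingers; the grasp point (between the pads) lies 19 mm behind it; z points along the fingers, y is the direction in which the jaws open and shut (so a half turn about z gives the same grasp; the last joint's range is limited). The gripper opens to 88 mm and grips with 3 to 60 N. Pads are 18 mm wide; open, the fingers measure 123 mm over their backs; the gripper's body (75 mm by 187 mm) begins 45 mm behind the grasp point.
Start: joints at [1.221, 0.689, -0.195, 1.565, 0.157, 0.902, -0.215], TCP at [0.234, -0.58, 0.239] pointing down, gripper open.
Joint ranges: [-3.01, 3.01], [-0.46, 2.08], [-1.47, 1.51], [0.13, 2.56], [-1, 4.14], [0.04, 2.09], [-2.66, 2.66]. Speed limits (rad/s): [2.57, 2.57, 3.14, 3.14, 3.14, 3.14, 3.14].

### API

Orientations are given as a unit quaternion [x, y, z, w].
In Python, from plant import r, viewer gives the robot as it stands.
- The arm moves only by the tool play_rows, never from a script. Its argument "commands" is a list of rows, each an object with "delta_rot": the turn, a rotation vector about the tool's x, y, z normalised to -1 to 1, where 1 is pi rad, a list of three; "travel": the shift along the tool's x, y, z normalised to -1 to 1, where 1 is 15 cm, a list of three; "gripper": the opening, from -1 (shut) to 1 (fully open). In form: [{"delta_rot": [wx, wy, wz], "travel": [x, y, z], "gripper": gripper}, ...]. A call has 1 to 12 rows; each row is the pose to reach, as a shift and turn from the pose commanded when the call began, along the tool's axes at that moment, turning the shorter way round; what a row does not reach only later rows make up. A row lasts 1/8 s, in which the tool goes at most 62.5 mm and 10.7 degrees, less where a joint would pass 70% of its speed; a pose out of reach is approached as far as the arm can. A call with a number of a shift or a turn outside -1 to 1 is refused whole. A call with a gripper value outside its range is refused whole. The fingers move at their own pace and stop on an object; "force" is the grip in N (left out, the last holds). Time passes only in rows, so rows that repeat a pose let the fingers close. It gives the time, the measured TCP pose, the force and the opening at its end, in the units of the state.
- r.get_state(): the state, without advancing time (a new reading comes with each control period).
- viewer.snapshot(name): name is "scene" or "top"; returns a dict with "color" (480x640x3 uint8, red, green, blue), "z_map" (480x640 float32, m along the optical axis (not along the pixel's ray), 0 where there is no reading), "fx", "fy", "cx", "cy" (pixels), "origin" and "attitude" of the camera in the world. Camera axes: x right, y up, looking along -z (the intrinsics and any distortion apply to the point x, -y, -z); pixel columns grow to the right and rows downward; lengths in m; the calibration is good to about 2 mm. A picture is of the moment at which its call begins.
- r.finish_job(): hands the job in, once; it reports no verdict.
Trained networks look in the newest picture that a camera, given by its name, has taken for a name from the list of things; names that differ only in an ending like _2 or _b are one class to them, and where a whole thing is asked for, a point or a joint stands for the part that bears it (a point fixed in the world has none). Each returns a list of dicts, best first, with "conf" (0 to 1); they miss things now and then, are a little off and sometimes report something else, mostly with a low value. They report only what shows in the picture. A call takes as long as a camera call. They do not tell look-alikes from the thing itself.
- viewer.outline_of(camera, label): "pixels" (480x640 bool, what is visible of it) and "at" ([column, row] in pixels, amid what is visible of it).
- viewer.pinpoint(camera, label): "at" ([column, row] in pixels: a listed point, or the origin of a listed thing).
The state is a dict: "clock": time; "q": joint angles; "qd": joint speeds; "joint_torque": joint torques, N m; "tool_pos": TCP position; "eef_rot": TCP orientation; "contact_force": force on the tool from outside, world axes, zero at the start; "moment": the same for the moment, N m; "opening": opening from 0.0 (shut) to 1.0 (fully open).
Only numpy, scipy, OpenCV 4.12 (cv2) and the standard library are available. Lean on these libraries where they do the work, as an engineer would, in place of code of your own. Each camera call takes 0.05 s, during which the arm holds its last target. There are 200 camera calls.

## Working session

There is one attempt and no reset: what is moved stays moved. The work goes in short steps, Python scripts to look and compute and a tool call to move; the robot and the scene stay as the last step left them, time stands still between calls to the robot, and variables do not carry over. Pictures are saved under pics/ and viewed, about 8 in all and at most 12, crops included, and the job is handed in when it is done.

Besides the shell and the picture viewer there is one more tool, called after ">>>" as name(argument=value, ...) on one line, values as JSON. play_rows: Moves the arm, as the interface text tells. Its arguments: {"type":"object","properties":{"commands":{"type":"array","items":{"type":"object","properties":{"delta_rot":{"type":"array","items":{"type":"number","minimum":-1,"maximum":1}},"travel":{"type":"array","items":{"type":"number","minimum":-1,"maximum":1}},"gripper":{"type":"number"}}}},"force":{"type":"number"}},"required":["commands"]}

```bash
mkdir -p pics; cat > h.py <<'E'
import numpy as np,cv2
from scipy.spatial.transform import Rotation as R
from plant import r,viewer
def Rm(a):
    a=np.array(a,float)
    return a if a.shape==(3,3) else R.from_quat(a).as_matrix()
def snap(n): return viewer.snapshot(n)
def save(s,f,crop=None,sc=1):
    im=s["color"][...,::-1]
    if crop: im=im[crop[1]:crop[3],crop[0]:crop[2]]
    cv2.imwrite("pics/"+f,cv2.resize(im,None,fx=sc,fy=sc))
def world(s,u,v,z=None):
    d=np.array([(u-s["cx"])/s["fx"],-(v-s["cy"])/s["fy"],-1.0])
    M=Rm(s["attitude"]);o=np.array(s["origin"])
    if z is None: 
        t=s["z_map"][int(round(v)),int(round(u))]
    else: t=(z-o[2])/(M@d)[2]
    return o+M@d*t
def cloud(s):
    v,u=np.mgrid[0:480,0:640];t=s["z_map"]
    p=np.stack([(u-s["cx"])/s["fx"]*t,-(v-s["cy"])/s["fy"]*t,-t],-1)
    return p@Rm(s["attitude"]).T+np.array(s["origin"])
E
python3 - <<'E'
from h import *
for c in ["scene","top"]:
    s=snap(c);save(s,c+"0.png");print(c,s["origin"],s["attitude"],s["fx"],s["cx"],s["cy"],[k for k in s])
    for n in ["bath","rack","basket","lid_hinge","lid_front","pad","basket_bar","bottle_a","tank_floor","jar","bottle_b","tube_rack","brush","lens"]:
        for d in viewer.pinpoint(c,n)[:3]: print(n,round(d["conf"],2),np.round(d["at"],1),world(s,*d["at"]).round(3))
print(r.get_state())
E
```

```text
scene [1.21138517 0.29894161 0.8403867 ] [0.22289355 0.33297355 0.77326484 0.49143521] 448.5047395986806 318.6613290865237 239.82279355224162 ['color', 'z_map', 'fx', 'fy', 'cx', 'cy', 'origin', 'attitude']
bath 0.74 [244.2 265.8] [ 0.626 -0.144  0.093]
rack 0.86 [406.3 323.3] [0.556 0.234 0.008]
rack 0.38 [254.8 209. ] [ 0.467 -0.208  0.123]
rack 0.17 [187.  208.3] [ 0.454 -0.447  0.031]
basket 0.81 [335.2 238.5] [ 0.39  -0.015  0.035]
basket 0.69 [411.1 308.9] [0.554 0.236 0.06 ]
lid_hinge 0.68 [229.3 257.9] [ 0.639 -0.173  0.118]
lid_front 0.6 [255.7 208.2] [ 0.455 -0.213  0.115]
lid_front 0.53 [285. 366.] [0.809 0.058 0.08 ]
pad 0.47 [256.7 198.4] [ 0.433 -0.222  0.129]
basket_bar 0.81 [340.2 205.1] [ 0.353 -0.02   0.119]
basket_bar 0.8 [421.5 270.2] [0.551 0.238 0.182]
bottle_a 0.89 [509.7 381.1] [0.643 0.458 0.06 ]
bottle_a 0.78 [324.1 279. ] [0.54  0.02  0.041]
jar 0.72 [282.1 364.6] [0.81  0.052 0.081]
jar 0.46 [413.8 308.2] [0.625 0.248 0.149]
bottle_b 0.89 [509.7 381.1] [0.643 0.458 0.06 ]
bottle_b 0.78 [324.1 279. ] [0.54  0.02  0.041]
brush 0.7 [277.  208.9] [ 0.316 -0.23
[... 1242 characters left out ...]
q': array([ 1.22081512,  0.68909503, -0.19461307,  1.56532769,  0.15728994,
        0.90251383, -0.21508529]), 'qd': array([ 9.86649996e-05, -4.41617714e-04,  1.41244417e-03, -1.88612487e-04,
        1.10338220e-03, -7.02583379e-04, -9.51872254e-04]), 'joint_torque': array([-4.63795859e-04, -5.27485621e+01, -1.26717780e+00, -1.53742021e+01,
       -5.19136630e-02, -6.79603454e-04,  2.46725051e-05]), 'tool_pos': array([ 0.23405055, -0.5795252 ,  0.23873875]), 'eef_rot': array([9.81641196e-01, 1.90736893e-01, 1.41082510e-05, 1.68182187e-05]), 'contact_force': array([ 0.51841702,  0.2420315 , -0.11027687]), 'moment': array([-0.00289664, -0.04480992, -0.0340763 ]), 'opening': 1.0035325845764422}
```

View images.

View pics/scene0.png

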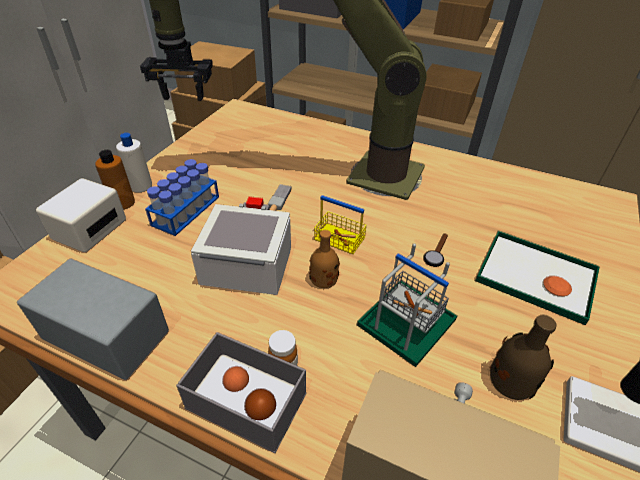

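View pics/top0.png

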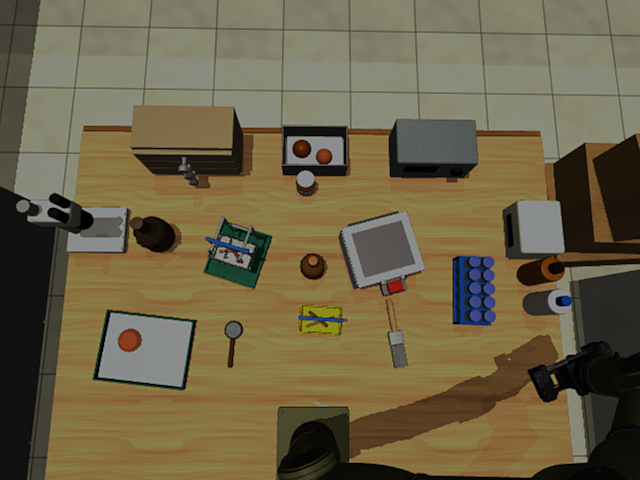

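```bash
python3 - <<'E'
from h import *
P=[];C=[]
for c in ["scene","top"]:
    s=snap(c);p=cloud(s);ok=s["z_map"]>0
    P.append(p);C.append((s,ok))
def rect(pts):
    q=np.float32(pts[:,:2]*1000); (cx,cy),(w,h),a=cv2.minAreaRect(q); return (cx,cy),(w,h),a
for i,n in enumerate(["scene","top"]):
    s,ok=C[i];p=P[i];rgb=s["color"].astype(int);x,y,z=p[...,0],p[...,1],p[...,2]
    m=ok&(abs(z-.1185)<.006)&(x>.4)&(x<.68)&(y>-.34)&(y<-.04)
    m=cv2.morphologyEx(m.astype(np.uint8),cv2.MORPH_OPEN,np.ones((5,5)))>0
    print(n,"lid",m.sum(),rect(p[m]),"z",np.median(z[m]))
    g=(rgb[...,0]-np.maximum(rgb[...,1],rgb[...,2])>60)&ok&(x>.38)&(x<.5)&(y>-.3)&(y<-.15)&(z>.1)
    if g.sum()>5: print("red",g.sum(),p[g].mean(0).round(4),rect(p[g]),np.median(z[g]))
    b=(rgb[...,2]-rgb[...,0]>50)&ok&(x>.4)&(x<.68)&(y>.1)&(y<.36)&(z>.1)
    print("bar",b.sum(),rect(p[b]),np.median(z[b]),np.percentile(z[b],[5,95]))
    gr=(rgb[...,1]-rgb[...,0]>25)&(rgb[...,1]-rgb[...,2]>10)&ok&(abs(z-.016)<.01)&(x>.4)&(x<.68)&(y>.08)&(y<.36)
    print("tray",gr.sum(),rect(p[gr]),np.median(z[gr]))
    if i==0: save(s,"c1.png",(345,200,475,370),3.5)
    else: save(s,"c2.png",(330,200,440,310),5)
# obstacles: max heights near
t=P[1]
for nm,(a,b,c,d) in dict(yel=(.28,.42,-.1,.07),bot=(.45,.6,-.05,.07)).items():
    m=(t[...,0]>a)&(t[...,0]<b)&(t[...,1]>c)&(t[...,1]<d)&(t[...,2]>.03);q=t[m];print(nm,q.min(0),q.max(0))
E
```

```text
scene lid 3622 ((547.116943359375, -194.1164093017578), (198.68663024902344, 198.53497314453125), 15.571048736572266) z 0.12175623414931147
red 179 [ 0.4462 -0.222   0.1255] ((441.4823913574219, -225.22671508789062), (35.93806838989258, 40.740360260009766), 16.378110885620117) 0.12748253203255955
bar 298 ((546.822021484375, 235.28060913085938), (121.03549194335938, 12.475322723388672), 72.7877426147461) 0.18062830330803764 [0.17545862 0.18320993]
tray 2192 ((548.4774780273438, 233.18299865722656), (159.25296020507812, 173.4392852783203), 72.02288055419922) 0.0096095549791258
top lid 3950 ((549.3897705078125, -192.59898376464844), (182.0765838623047, 197.14402770996094), 16.010034561157227) z 0.11925437187809462
red 154 [ 0.441  -0.2247  0.1247] ((441.8392333984375, -226.6452178955078), (30.627241134643555, 44.733001708984375), 17.119552612304688) 0.12552102588448177
bar 140 ((544.1878051757812, 233.85916137695312), (119.6197280883789, 10.378968238830566), 72.51507568359375) 0.17880031307822408 [0.17523096 0.18284781]
tray 692 ((547.5057373046875, 231.9842529296875), (159.12649536132812, 168.22364807128906), 72.55128479003906) 0.00877394300911638
yel [ 0.30829426 -0.07828074  0.03035192] [0.39150053 0.04410491 1.34008567]
bot [ 0.46785708 -0.02763191  0.03180267] [0.53882596 0.0431346  0.16088081]
```

The true basket hangs on the green rack: blue bar at scene (421,268) and top (228,243). The look-alike is the yellow basket at scene (340,235) and top (320,319). The bath is on the right, with its red pad at scene (256,202) and top (394,285). I'll check one crop of the choice and work out the first move.

```bash
cat >> h.py <<'E'
BC=np.array([.5517,-.193]);BY=.282; KC=np.array([.548,.2325]);KY=-.302
def fr(c,yaw,x,y): return c+np.array([np.cos(yaw)*x-np.sin(yaw)*y,np.sin(yaw)*x+np.cos(yaw)*y])
def down(yy):  # tool z down, tool y at world angle yy
    y=np.array([np.cos(yy),np.sin(yy),0]);z=np.array([0,0,-1.]);return np.c_[np.cross(y,z),y,z]
def cmd(pos,Rt,st=None):
    st=st or r.get_state();R0=Rm(st["eef_rot"])
    return (R0.T@(np.array(pos)-st["tool_pos"])/.15).round(4),(R.from_matrix(R0.T@Rt).as_rotvec()/np.pi).round(4)
E
python3 - <<'E'
from h import *
for z in (.239,.16): print(cmd([*fr(BC,BY,-.084,0),z],down(BY)),fr(BC,BY,-.084,0))
E
```

```text
(array([ 2.3714e+00, -1.6535e+00, -1.7000e-03]), array([ 0.    ,  0.    , -0.4676])) [ 0.47101793 -0.21637529]
(array([ 2.3713, -1.6535,  0.525 ]), array([ 0.    ,  0.    , -0.4676])) [ 0.47101793 -0.21637529]
```

View pics/c1.png

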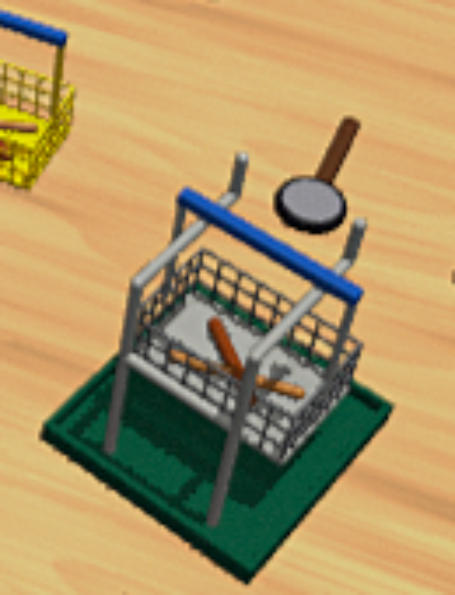

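>>> play_rows(commands=[{"delta_rot": [0, 0, 0], "travel": [0.4, -0.27, 0], "gripper": -0.09}, {"delta_rot": [0, 0, 0], "travel": [0.8, -0.55, 0], "gripper": -0.09}, {"delta_rot": [0, 0, 0], "travel": [1, -0.69, 0], "gripper": -0.09}, {"delta_rot": [0, 0, 0], "travel": [1, -0.69, 0], "gripper": -0.09}])

```text
clock: 2.1
tool_pos: [0.3384, -0.4226, 0.2391]
eef_rot: [0.981, 0.195, 0.001, -0.001]
contact_force: [-0.0, -0.5, 0.4]
opening: 0.566
```

>>> play_rows(commands=[{"delta_rot": [0, 0, 0], "travel": [0.4, -0.27, 0], "gripper": -0.09}, {"delta_rot": [0, 0, 0], "travel": [0.8, -0.55, 0], "gripper": -0.09}, {"delta_rot": [0, 0, 0], "travel": [1, -0.69, 0], "gripper": -0.09}, {"delta_rot": [0, 0, 0], "travel": [1, -0.69, 0], "gripper": -0.09}])

```text
clock: 2.6
tool_pos: [0.4379, -0.2714, 0.239]
eef_rot: [0.981, 0.195, 0.001, -0.001]
contact_force: [0.2, -0.4, 1.5]
opening: 0.455
```

>>> play_rows(commands=[{"delta_rot": [0, 0, -0.05], "travel": [0.15, -0.1, 0.1], "gripper": -0.09}, {"delta_rot": [0, 0, -0.1], "travel": [0.25, -0.2, 0.2], "gripper": -0.09}, {"delta_rot": [0, 0, -0.15], "travel": [0.371, -0.274, 0.3], "gripper": -0.09}, {"delta_rot": [0, 0, -0.2], "travel": [0.371, -0.274, 0.4], "gripper": -0.09}, {"delta_rot": [0, 0, -0.25], "travel": [0.371, -0.274, 0.46], "gripper": -0.09}, {"delta_rot": [0, 0, -0.3], "travel": [0.371, -0.274, 0.46], "gripper": -0.09}, {"delta_rot": [0, 0, -0.35], "travel": [0.371, -0.274, 0.46], "gripper": -0.09}, {"delta_rot": [0, 0, -0.4], "travel": [0.371, -0.274, 0.46], "gripper": -0.09}, {"delta_rot": [0, 0, -0.45], "travel": [0.371, -0.274, 0.46], "gripper": -0.09}, {"delta_rot": [0, 0, -0.468], "travel": [0.371, -0.274, 0.46], "gripper": -0.09}, {"delta_rot": [0, 0, -0.468], "travel": [0.371, -0.274, 0.46], "gripper": -0.09}])

```text
clock: 3.98
tool_pos: [0.4702, -0.2187, 0.1695]
eef_rot: [0.602, 0.799, -0.001, 0.0]
contact_force: [0.3, -0.0, 0.0]
opening: 0.454
```

```bash
python3 - <<'E'
from h import *
st=r.get_state();print(st["clock"],st["q"].round(2),st["tool_pos"],st["contact_force"],st["opening"]*88)
print(cmd([*fr(BC,BY,-.084,0),.135],down(BY)))
s=snap("top");save(s,"a1.png",(330,190,450,310),4)
s=snap("scene");save(s,"a2.png",(180,130,320,270),4)
a=cv2.imread("pics/a1.png")[:,:400];b=cv2.imread("pics/a2.png")[:480,100:500];cv2.imwrite("pics/a.png",np.hstack([a,b]))
E
```

```text
3.975 [ 0.67  0.7  -0.53  1.94  0.57  0.65  0.05] [ 0.47024644 -0.21865038  0.16947082] [ 0.25061742 -0.02383042  0.00928694] 39.99428276207745
(array([0.0134, 0.0093, 0.2298]), array([-0.0002,  0.0003, -0.0009]))
```

View pics/a.png

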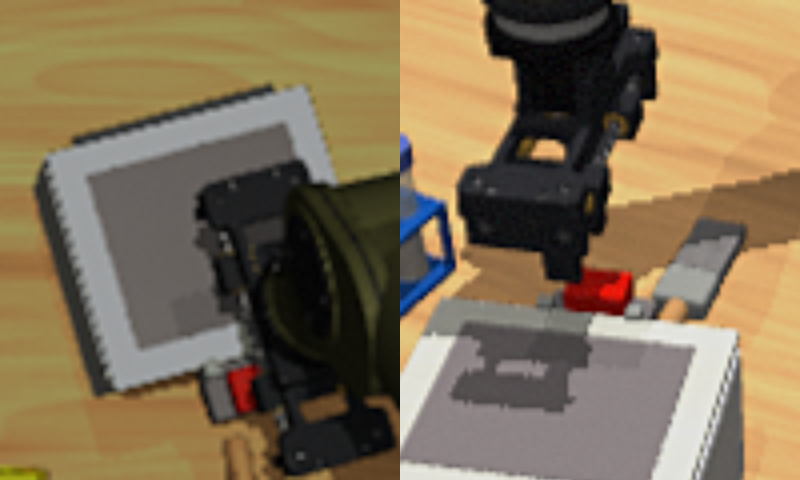

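>>> play_rows(commands=[{"delta_rot": [0, 0, -0.001], "travel": [0.0134, 0.0093, 0.12], "gripper": -0.09}, {"delta_rot": [0, 0, -0.001], "travel": [0.0134, 0.0093, 0.23], "gripper": -0.09}, {"delta_rot": [0, 0, -0.001], "travel": [0.0134, 0.0093, 0.26], "gripper": -0.09}, {"delta_rot": [0, 0, -0.001], "travel": [0.0134, 0.0093, 0.26], "gripper": -0.09}])

```text
clock: 4.58
tool_pos: [0.4717, -0.2143, 0.1308]
eef_rot: [0.599, 0.801, -0.0, 0.0]
contact_force: [-0.0, 0.1, 0.5]
opening: 0.454
```

>>> play_rows(commands=[{"delta_rot": [0, 0, 0], "travel": [0, 0, 0.02], "gripper": -0.09}, {"delta_rot": [0, 0, 0], "travel": [0, 0, 0.035], "gripper": -0.09}, {"delta_rot": [0, 0, 0], "travel": [0, 0, 0.045], "gripper": -0.09}, {"delta_rot": [0, 0, 0], "travel": [0, 0, 0.045], "gripper": -0.09}])

```text
clock: 5.08
tool_pos: [0.472, -0.2142, 0.1242]
eef_rot: [0.599, 0.801, -0.0, 0.0]
contact_force: [0.3, -0.3, 2.8]
opening: 0.458
```

>>> play_rows(commands=[{"delta_rot": [0, 0, 0], "travel": [0, 0, 0.01], "gripper": -0.09}, {"delta_rot": [0, 0, 0], "travel": [0, 0, 0.02], "gripper": -0.09}, {"delta_rot": [0, 0, 0], "travel": [0, 0, 0.027], "gripper": -0.09}, {"delta_rot": [0, 0, 0], "travel": [0, 0, 0.034], "gripper": -0.09}, {"delta_rot": [0, 0, 0], "travel": [0, 0, 0.034], "gripper": -0.09}])

```text
clock: 5.7
tool_pos: [0.4719, -0.2142, 0.1194]
eef_rot: [0.599, 0.801, -0.0, 0.0]
contact_force: [-0.7, -0.3, 8.8]
opening: 0.455
```

```bash
python3 - <<'E'
from h import *
st=r.get_state();print(st["tool_pos"],st["contact_force"],st["moment"],st["opening"])
s=snap("scene");p=cloud(s)
for b in [(-.05,.06),(0,.06),(.06,.06),(-.05,-.07),(0,-.07),(.06,-.07)]:
    w=fr(BC,BY,*b); d=np.hypot(p[...,0]-w[0],p[...,1]-w[1])<.012; print(b,np.median(p[d][:,2]).round(4))
E
```

```text
[ 0.47194795 -0.21418655  0.11942491] [-0.70580579 -0.34429655  8.82099876] [-0.19754836  0.28598932  0.00549297] 0.4551523909113714
(-0.05, 0.06) 0.1229
(0, 0.06) 0.1224
(0.06, 0.06) 0.122
(-0.05, -0.07) 0.1223
(0, -0.07) 0.1222
(0.06, -0.07) 0.1216
```

```bash
cat >> h.py <<'E'
H=.1105
def tilt(a,yy=BY): return down(yy)@R.from_rotvec([-a,0,0]).as_matrix()
def tobath(p):
    d=np.array(p[:2])-BC;return np.array([np.cos(BY)*d[0]+np.sin(BY)*d[1],-np.sin(BY)*d[0]+np.cos(BY)*d[1],p[2]])
def tcp_for_corner(bx,by,z,a): # back-finger inner corner at bath (bx,by,z)
    return np.array([*fr(BC,BY,bx,by),z])-tilt(a)@[0,.02,0]
def arcpt(th,s): return .085-s*np.cos(th)+.008*np.sin(th), H+s*np.sin(th)+.008*np.cos(th)
def rows(L):
    st=r.get_state()
    for p,Rt in L:
        t,w=cmd(p,Rt,st);print('{"delta_rot": [%.3f, %.3f, %.3f], "travel": [%.3f, %.3f, %.3f], "gripper": -0.09},'%(*w,*t))
E
python3 - <<'E'
from h import *
st=r.get_state();p=st["tool_pos"];print(tobath(p))
R0=Rm(st["eef_rot"]);P=p+R0@[0,-.0375,0]
L=[]
for a in [.05,.1,.16,.22,.28,.3]:
    Rt=R0@R.from_rotvec([-a,0,0]).as_matrix();L.append((P+Rt@[0,.0375,0],Rt))
rows(L)
E
```

```text
[-0.08248642  0.00185819  0.11940871]
{"delta_rot": [-0.016, -0.000, -0.000], "travel": [0.000, -0.000, -0.013], "gripper": -0.09},
{"delta_rot": [-0.032, 0.000, -0.000], "travel": [0.000, -0.001, -0.025], "gripper": -0.09},
{"delta_rot": [-0.051, -0.000, 0.000], "travel": [0.000, -0.003, -0.040], "gripper": -0.09},
{"delta_rot": [-0.070, -0.000, 0.000], "travel": [0.000, -0.006, -0.055], "gripper": -0.09},
{"delta_rot": [-0.089, 0.000, -0.000], "travel": [0.000, -0.010, -0.069], "gripper": -0.09},
{"delta_rot": [-0.096, -0.000, 0.000], "travel": [0.000, -0.011, -0.074], "gripper": -0.09},
```

>>> play_rows(commands=[{"delta_rot": [-0.016, 0, 0], "travel": [0, 0, -0.013], "gripper": -0.09}, {"delta_rot": [-0.032, 0, 0], "travel": [0, -0.001, -0.025], "gripper": -0.09}, {"delta_rot": [-0.051, 0, 0], "travel": [0, -0.003, -0.04], "gripper": -0.09}, {"delta_rot": [-0.07, 0, 0], "travel": [0, -0.006, -0.055], "gripper": -0.09}, {"delta_rot": [-0.089, 0, 0], "travel": [0, -0.01, -0.069], "gripper": -0.09}, {"delta_rot": [-0.096, 0, 0], "travel": [0, -0.011, -0.074], "gripper": -0.09}, {"delta_rot": [-0.096, 0, 0], "travel": [0, -0.011, -0.074], "gripper": -0.09}])

```text
clock: 6.62
tool_pos: [0.4706, -0.2145, 0.1303]
eef_rot: [0.592, 0.792, 0.121, 0.091]
contact_force: [0.2, -0.4, 4.6]
opening: 0.45
```

```bash
python3 - <<'E'
from h import *
st=r.get_state();print(st["tool_pos"],st["contact_force"],st["opening"])
s=snap("scene");p=cloud(s)
for b in [(-.05,.06),(0,.06),(.06,.06),(0,-.07),(.06,-.07)]:
    w=fr(BC,BY,*b); d=np.hypot(p[...,0]-w[0],p[...,1]-w[1])<.012; print(b,np.median(p[d][:,2]).round(4))
c=st["tool_pos"]+Rm(st["eef_rot"])@[0,.02,0];cb=tobath(c);print("corner",cb)
L=[]
s0=.147
for th in np.linspace(.2,1.5,11):
    x,z=arcpt(th,s0);a=.3*max(0,1-th/.7);L.append((tcp_for_corner(x,.0015,z,a),tilt(a)))
rows(L)
E
```

```text
[ 0.47058659 -0.21446767  0.13029851] [ 0.17433241 -0.39679531  4.56114571] 0.449937773410238
(-0.05, 0.06) 0.1378
(0, 0.06) 0.1322
(0.06, 0.06) 0.1244
(0, -0.07) 0.1315
(0.06, -0.07) 0.1246
corner [-0.06479368  0.00203865  0.1362628 ]
{"delta_rot": [0.028, -0.000, 0.001], "travel": [-0.003, 0.070, -0.070], "gripper": -0.09},
{"delta_rot": [0.046, -0.000, 0.001], "travel": [-0.004, 0.145, -0.181], "gripper": -0.09},
{"delta_rot": [0.063, -0.000, 0.001], "travel": [-0.004, 0.233, -0.281], "gripper": -0.09},
{"delta_rot": [0.081, -0.000, 0.001], "travel": [-0.004, 0.333, -0.369], "gripper": -0.09},
{"delta_rot": [0.096, -0.000, 0.001], "travel": [-0.005, 0.443, -0.443], "gripper": -0.09},
{"delta_rot": [0.096, -0.000, 0.001], "travel": [-0.005, 0.559, -0.496], "gripper": -0.09},
{"delta_rot": [0.096, -0.000, 0.001], "travel": [-0.005, 0.681, -0.534], "gripper": -0.09},
{"delta_rot": [0.096, -0.000, 0.001], "travel": [-0.006, 0.806, -0.555], "gripper": -0.09},
{"delta_rot": [0.096, -0.000, 0.001], "travel": [-0.007, 0.934, -0.560], "gripper": -0.09},
{"delta_rot": [0.096, -0.000, 0.001], "travel": [-0.007, 1.061, -0.549], "gripper": -0.09},
{"delta_rot": [0.096, -0.000, 0.001], "travel": [-0.008, 1.185, -0.521], "gripper": -0.09},
```

The lid is held at about 0.12 rad, so I'll follow its arc.

>>> play_rows(commands=[{"delta_rot": [0.014, 0, 0], "travel": [0, 0.03, -0.03], "gripper": -0.09}, {"delta_rot": [0.028, 0, 0], "travel": [-0.003, 0.07, -0.07], "gripper": -0.09}, {"delta_rot": [0.046, 0, 0], "travel": [-0.004, 0.145, -0.181], "gripper": -0.09}, {"delta_rot": [0.063, 0, 0], "travel": [-0.004, 0.233, -0.281], "gripper": -0.09}, {"delta_rot": [0.081, 0, 0], "travel": [-0.004, 0.333, -0.369], "gripper": -0.09}, {"delta_rot": [0.096, 0, 0], "travel": [-0.005, 0.443, -0.443], "gripper": -0.09}, {"delta_rot": [0.096, 0, 0], "travel": [-0.005, 0.559, -0.496], "gripper": -0.09}, {"delta_rot": [0.096, 0, 0], "travel": [-0.005, 0.62, -0.515], "gripper": -0.09}, {"delta_rot": [0.096, 0, 0], "travel": [-0.005, 0.65, -0.525], "gripper": -0.09}])

```text
clock: 7.8
tool_pos: [0.5371, -0.195, 0.2338]
eef_rot: [0.599, 0.801, -0.0, -0.001]
contact_force: [0.5, 0.5, 0.4]
opening: 0.454
```

```bash
python3 - <<'E'
from h import *
st=r.get_state();print(st["tool_pos"],st["contact_force"],st["opening"])
s=snap("scene");save(s,"b.png",(150,60,390,300),2.4)
c=st["tool_pos"]+Rm(st["eef_rot"])@[0,.02,0];cb=tobath(c);print("corner",cb, "th",np.arctan2(cb[2]-H,.085-cb[0]))
L=[]
for th in [.95,1.08,1.21,1.34,1.47,1.57]:
    x,z=arcpt(th,.147);L.append((tcp_for_corner(x,.0015,z,0),tilt(0)))
for x in [.105,.118,.130,.142,.15]:
    L.append((tcp_for_corner(x,.0015,.2585,0),tilt(0)))
rows(L)
E
```

```text
[ 0.53705213 -0.19502199  0.23377164] [0.4570749  0.5406978  0.38339864] 0.453507043686884
corner [0.00536779 0.00223235 0.23375516] th 0.9971844954900125
{"delta_rot": [0.000, -0.000, 0.002], "travel": [-0.004, 0.001, -0.005], "gripper": -0.09},
{"delta_rot": [0.000, -0.000, 0.002], "travel": [-0.004, 0.113, -0.066], "gripper": -0.09},
{"delta_rot": [0.000, -0.000, 0.002], "travel": [-0.005, 0.232, -0.112], "gripper": -0.09},
{"delta_rot": [0.000, -0.000, 0.002], "travel": [-0.006, 0.356, -0.143], "gripper": -0.09},
{"delta_rot": [0.000, -0.000, 0.002], "travel": [-0.006, 0.482, -0.157], "gripper": -0.09},
{"delta_rot": [0.000, -0.000, 0.002], "travel": [-0.007, 0.581, -0.157], "gripper": -0.09},
{"delta_rot": [0.000, -0.000, 0.002], "travel": [-0.007, 0.661, -0.163], "gripper": -0.09},
{"delta_rot": [0.000, -0.000, 0.002], "travel": [-0.007, 0.748, -0.163], "gripper": -0.09},
{"delta_rot": [0.000, -0.000, 0.002], "travel": [-0.008, 0.828, -0.163], "gripper": -0.09},
{"delta_rot": [0.000, -0.000, 0.002], "travel": [-0.008, 0.908, -0.163], "gripper": -0.09},
{"delta_rot": [0.000, -0.000, 0.002], "travel": [-0.009, 0.961, -0.163], "gripper": -0.09},
```

View pics/b.png

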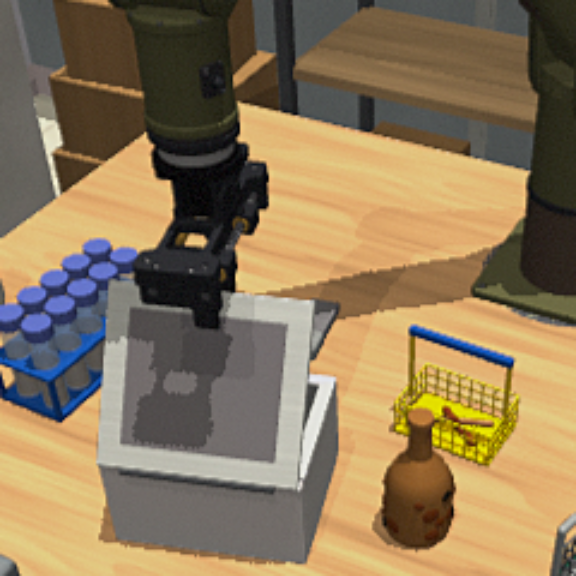

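The lid is at about 0.95 rad, resting against the back finger tip (crop pixel 205,315). Continuing.

>>> play_rows(commands=[{"delta_rot": [0, 0, 0], "travel": [-0.004, 0.05, -0.035], "gripper": -0.09}, {"delta_rot": [0, 0, 0], "travel": [-0.004, 0.113, -0.066], "gripper": -0.09}, {"delta_rot": [0, 0, 0], "travel": [-0.005, 0.232, -0.112], "gripper": -0.09}, {"delta_rot": [0, 0, 0], "travel": [-0.006, 0.356, -0.143], "gripper": -0.09}, {"delta_rot": [0, 0, 0], "travel": [-0.006, 0.482, -0.157], "gripper": -0.09}, {"delta_rot": [0, 0, 0], "travel": [-0.007, 0.58, -0.16], "gripper": -0.09}, {"delta_rot": [0, 0, 0], "travel": [-0.007, 0.66, -0.163], "gripper": -0.09}, {"delta_rot": [0, 0, 0], "travel": [-0.007, 0.748, -0.163], "gripper": -0.09}, {"delta_rot": [0, 0, 0], "travel": [-0.008, 0.828, -0.163], "gripper": -0.09}, {"delta_rot": [0, 0, 0], "travel": [-0.008, 0.908, -0.163], "gripper": -0.09}, {"delta_rot": [0, 0, 0], "travel": [-0.008, 0.94, -0.163], "gripper": -0.09}, {"delta_rot": [0, 0, 0], "travel": [-0.008, 0.94, -0.163], "gripper": -0.09}])

```text
clock: 9.35
tool_pos: [0.6728, -0.1567, 0.2585]
eef_rot: [0.599, 0.801, -0.0, -0.0]
contact_force: [-0.2, -0.5, -0.2]
opening: 0.458
```

```bash
python3 - <<'E'
from h import *
st=r.get_state();print(st["tool_pos"],tobath(st["tool_pos"]),st["contact_force"],st["q"].round(2))
s=snap("scene");p=cloud(s).reshape(-1,3)
b=np.array([tobath(q) for q in p[(p[:,0]>.55)&(p[:,0]<.76)&(p[:,1]>-.3)&(p[:,1]<-.04)&(p[:,2]>.13)&(p[:,2]<.3)]])
b=b[(b[:,1]>.04)&(b[:,1]<.095)]
for z in np.arange(.14,.3,.02):
    m=abs(b[:,2]-z)<.01;print(z.round(2),m.sum(),b[m][:,0].mean().round(4) if m.sum() else '')
E
```

```text
[ 0.67281518 -0.15667707  0.25848766] [0.12643907 0.00118461 0.25848766] [-0.22583502 -0.54327113 -0.2387615 ] [ 0.46  0.83 -0.65  1.3   0.5   1.18  0.07]
0.14 114 0.0991
0.16 124 0.1039
0.18 128 0.1087
0.2 140 0.1135
0.22 145 0.1181
0.24 151 0.1228
0.26 164 0.1274
0.28 189 0.1303
```

The lid plane leans 0.23 rad past vertical, so it stands fully open with no contact force. Next is up and over to the rack.

>>> play_rows(commands=[{"delta_rot": [0, 0, 0], "travel": [0, 0, -0.15], "gripper": -0.09}, {"delta_rot": [0, 0, 0], "travel": [0, 0, -0.45], "gripper": -0.09}, {"delta_rot": [0, 0, 0], "travel": [0.2, -0.03, -0.6], "gripper": 0.36}, {"delta_rot": [0, 0, 0.05], "travel": [0.6, -0.1, -0.6], "gripper": 0.36}, {"delta_rot": [0, 0, 0.1], "travel": [0.9, -0.1, -0.6], "gripper": 0.36}, {"delta_rot": [0, 0, 0.15], "travel": [1, -0.1, -0.6], "gripper": 0.36}, {"delta_rot": [0, 0, 0.186], "travel": [1, -0.1, -0.6], "gripper": 0.36}, {"delta_rot": [0, 0, 0.186], "travel": [1, -0.1, -0.6], "gripper": 0.36}])

```text
clock: 10.4
tool_pos: [0.6156, -0.0174, 0.3489]
eef_rot: [0.804, 0.595, -0.0, 0.0]
contact_force: [-0.3, -0.3, 0.1]
opening: 0.68
```

```bash
python3 - <<'E'
from h import *
print(r.get_state()["tool_pos"],cmd([.545,.2345,.28],down(KY)))
E
```

```text
[ 0.61563759 -0.01741665  0.34890172] (array([ 1.4688, -0.9416,  0.4575]), array([0.0001, 0.0003, 0.0017]))
```

>>> play_rows(commands=[{"delta_rot": [0, 0, 0], "travel": [0.3, -0.2, 0], "gripper": 0.36}, {"delta_rot": [0, 0, 0], "travel": [0.6, -0.4, 0], "gripper": 0.36}, {"delta_rot": [0, 0, 0], "travel": [0.9, -0.6, 0], "gripper": 0.36}, {"delta_rot": [0, 0, 0], "travel": [1, -0.68, 0], "gripper": 0.36}])

```text
clock: 10.9
tool_pos: [0.561, 0.1597, 0.3489]
eef_rot: [0.802, 0.597, 0.0, -0.001]
contact_force: [0.0, -0.0, -1.1]
opening: 0.685
```

>>> play_rows(commands=[{"delta_rot": [0, 0, 0], "travel": [0.25, -0.14, 0.15], "gripper": 0.36}, {"delta_rot": [0, 0, 0], "travel": [0.469, -0.262, 0.35], "gripper": 0.36}, {"delta_rot": [0, 0, 0], "travel": [0.469, -0.262, 0.45], "gripper": 0.36}, {"delta_rot": [0, 0, 0], "travel": [0.469, -0.262, 0.45], "gripper": 0.36}])

```text
clock: 11.4
tool_pos: [0.546, 0.2324, 0.2798]
eef_rot: [0.805, 0.594, -0.002, 0.001]
contact_force: [0.3, 0.7, 0.6]
opening: 0.68
```

```bash
python3 - <<'E'
from h import *
st=r.get_state();print(st["tool_pos"],st["q"].round(2),cmd([.545,.2345,.157],down(KY)))
for c,crop in (("scene",(340,160,500,360)),("top",(170,170,290,320))):
    s=snap(c);save(s,"d_%s.png"%c,crop,None or 3)
    rgb=s["color"].astype(int);p=cloud(s);x,y,z=[p[...,i] for i in range(3)]
    b=(rgb[...,2]-rgb[...,0]>50)&(x>.4)&(x<.68)&(y>.1)&(y<.36)&(z>.12)&(z<.2)
    print(c,b.sum(),cv2.minAreaRect(np.float32(p[b][:,:2]*1000)) if b.sum()>9 else '')
    for d in viewer.pinpoint(c,"basket_bar")[:2]: print(d["conf"],d["at"],world(s,*d["at"],z=.176))
a=cv2.imread("pics/d_scene.png")[:450];b=cv2.imread("pics/d_top.png")[:450,:320];cv2.imwrite("pics/d.png",np.hstack([a,b]))
E
```

```text
[0.54599347 0.23238683 0.27983433] [-0.18  0.64 -0.53  1.6   0.36  1.01 -1.12] (array([ 0.0144, -0.0098,  0.8189]), array([-0.0002,  0.0011,  0.0008]))
scene 292 ((546.3237915039062, 236.5851287841797), (118.9793472290039, 11.492575645446777), 72.66976928710938)
0.69 [344.5, 204.7] [0.41471431 0.01337651 0.176     ]
0.56 [419.9, 269.4] [0.54465341 0.23341139 0.176     ]
top 0
```

View pics/d.png

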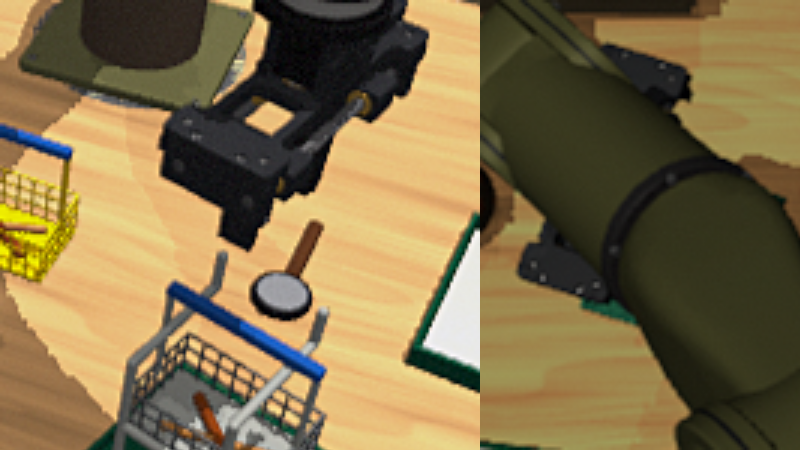

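>>> play_rows(commands=[{"delta_rot": [0, 0, 0], "travel": [0.015, -0.01, 0.2], "gripper": 0.36}, {"delta_rot": [0, 0, 0], "travel": [0.015, -0.01, 0.4], "gripper": 0.36}, {"delta_rot": [0, 0, 0], "travel": [0.015, -0.01, 0.6], "gripper": 0.36}, {"delta_rot": [0, 0, 0], "travel": [0.015, -0.01, 0.75], "gripper": 0.36}, {"delta_rot": [0, 0, 0], "travel": [0.015, -0.01, 0.819], "gripper": 0.36}, {"delta_rot": [0, 0, 0], "travel": [0.015, -0.01, 0.819], "gripper": 0.36}, {"delta_rot": [0, 0, 0], "travel": [0.015, -0.01, 0.819], "gripper": 0.36}])

```text
clock: 12.48
tool_pos: [0.5456, 0.2379, 0.1593]
eef_rot: [0.804, 0.594, 0.001, 0.0]
contact_force: [0.4, 0.4, 0.2]
opening: 0.677
```

>>> play_rows(commands=[{"delta_rot": [0, 0, 0], "travel": [0, 0, 0], "gripper": 0}, {"delta_rot": [0, 0, 0], "travel": [0, 0, 0], "gripper": -0.4}, {"delta_rot": [0, 0, 0], "travel": [0, 0, 0], "gripper": -0.7}, {"delta_rot": [0, 0, 0], "travel": [0, 0, 0], "gripper": -0.9}, {"delta_rot": [0, 0, 0], "travel": [0, 0, 0], "gripper": -1}, {"delta_rot": [0, 0, 0], "travel": [0, 0, 0], "gripper": -1}, {"delta_rot": [0, 0, 0], "travel": [0, 0, 0], "gripper": -1}], force=45)

```text
clock: 13.35
tool_pos: [0.545, 0.2375, 0.1582]
eef_rot: [0.804, 0.594, 0.0, 0.0]
contact_force: [0.5, 0.0, -0.2]
opening: 0.106
```

>>> play_rows(commands=[{"delta_rot": [0, 0, 0], "travel": [0, 0, -0.03], "gripper": -1}, {"delta_rot": [0, 0, 0], "travel": [0, 0, -0.08], "gripper": -1}, {"delta_rot": [0, 0, 0], "travel": [0, 0, -0.14], "gripper": -1}, {"delta_rot": [0, 0, 0], "travel": [0, 0, -0.2], "gripper": -1}, {"delta_rot": [0, 0, 0], "travel": [0, 0, -0.27], "gripper": -1}, {"delta_rot": [0, 0, 0], "travel": [0, 0, -0.34], "gripper": -1}, {"delta_rot": [0, 0, 0], "travel": [0, 0, -0.38], "gripper": -1}, {"delta_rot": [0, 0, 0], "travel": [0, 0, -0.4], "gripper": -1}, {"delta_rot": [0, 0, 0], "travel": [0, 0, -0.4], "gripper": -1}])

```text
clock: 14.48
tool_pos: [0.5449, 0.2375, 0.2182]
eef_rot: [0.804, 0.594, 0.0, 0.0]
contact_force: [0.6, -0.4, -3.5]
opening: 0.105
```

```bash
python3 - <<'E'
from h import *
st=r.get_state();print(st["tool_pos"],st["contact_force"],st["moment"],st["opening"])
s=snap("scene");save(s,"e.png",(330,150,490,350),3)
rgb=s["color"].astype(int);p=cloud(s);x,y,z=[p[...,i] for i in range(3)]
b=(rgb[...,2]-rgb[...,0]>50)&(x>.4)&(x<.68)&(y>.1)&(y<.36)&(z>.12)&(z<.3)
print(b.sum(),cv2.minAreaRect(np.float32(p[b][:,:2]*1000)),np.percentile(z[b],[5,50,95]))
E
```

```text
[0.54486168 0.23752431 0.21824147] [ 0.63383612 -0.36087128 -3.50162326] [-0.02963989 -0.0649445   0.02199494] 0.1052199526243946
154 ((555.3331298828125, 268.2572937011719), (53.19355773925781, 11.828413963317871), 71.17654418945312) [0.23510283 0.24065917 0.24296026]
```

View pics/e.png

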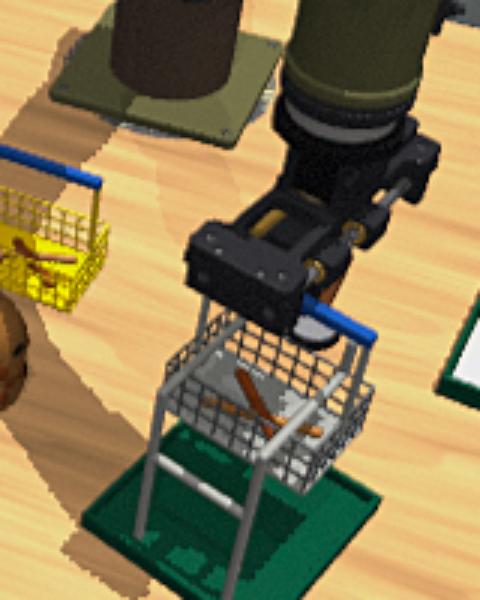

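>>> play_rows(commands=[{"delta_rot": [0, 0, 0], "travel": [0, -0.03, 0], "gripper": -1}, {"delta_rot": [0, 0, 0], "travel": [0, -0.1, 0], "gripper": -1}, {"delta_rot": [0, 0, 0], "travel": [0, -0.2, 0], "gripper": -1}, {"delta_rot": [0, 0, 0], "travel": [0, -0.3, 0], "gripper": -1}, {"delta_rot": [0, 0, 0], "travel": [0, -0.4, 0], "gripper": -1}, {"delta_rot": [0, 0, 0], "travel": [0, -0.5, 0], "gripper": -1}, {"delta_rot": [0, 0, 0], "travel": [0, -0.6, 0], "gripper": -1}, {"delta_rot": [0, 0, 0], "travel": [0, -0.68, 0], "gripper": -1}, {"delta_rot": [0, 0, 0], "travel": [0, -0.73, 0], "gripper": -1}, {"delta_rot": [0, 0, 0], "travel": [0, -0.75, 0], "gripper": -1}, {"delta_rot": [0, 0, 0], "travel": [0, -0.75, 0], "gripper": -1}])

```text
clock: 15.9
tool_pos: [0.4375, 0.2706, 0.2182]
eef_rot: [0.804, 0.594, 0.0, 0.0]
contact_force: [-0.5, 0.2, -2.4]
opening: 0.104
```

>>> play_rows(commands=[{"delta_rot": [0, 0, 0], "travel": [0, 0, -0.05], "gripper": -1}, {"delta_rot": [0, 0, 0], "travel": [0, 0, -0.15], "gripper": -1}, {"delta_rot": [0, 0, 0], "travel": [0, 0, -0.3], "gripper": -1}, {"delta_rot": [0, 0, 0], "travel": [0, 0, -0.45], "gripper": -1}, {"delta_rot": [0, 0, 0], "travel": [0, 0, -0.58], "gripper": -1}, {"delta_rot": [0, 0, 0], "travel": [0, 0, -0.66], "gripper": -1}, {"delta_rot": [0, 0, 0], "travel": [0, 0, -0.7], "gripper": -1}, {"delta_rot": [0, 0, 0], "travel": [0, 0, -0.7], "gripper": -1}])

```text
clock: 16.9
tool_pos: [0.4373, 0.2705, 0.3233]
eef_rot: [0.804, 0.594, 0.0, 0.0]
contact_force: [-0.4, -0.2, -3.1]
opening: 0.109
```

```bash
python3 - <<'E'
from h import *
st=r.get_state();print(st["clock"],st["tool_pos"],st["contact_force"],st["q"].round(2))
print(cmd([*fr(BC,BY,-.016,0),.323],down(BY)),fr(BC,BY,-.016,0))
E
```

```text
16.9 [0.43734599 0.27052798 0.32331578] [-0.36647295 -0.24853103 -3.13488639] [-0.28  0.48 -0.57  1.77  0.3   0.98 -1.26]
(array([-2.7886e+00,  1.5469e+00,  2.2000e-03]), array([ 1.000e-04, -0.000e+00, -1.846e-01])) [ 0.53633199 -0.19745244]
```

>>> play_rows(commands=[{"delta_rot": [0, 0, 0], "travel": [-0.03, 0.017, 0], "gripper": -1}, {"delta_rot": [0, 0, 0], "travel": [-0.1, 0.055, 0], "gripper": -1}, {"delta_rot": [0, 0, 0], "travel": [-0.22, 0.122, 0], "gripper": -1}, {"delta_rot": [0, 0, 0], "travel": [-0.35, 0.194, 0], "gripper": -1}, {"delta_rot": [0, 0, 0], "travel": [-0.48, 0.266, 0], "gripper": -1}, {"delta_rot": [0, 0, 0], "travel": [-0.6, 0.333, 0], "gripper": -1}, {"delta_rot": [0, 0, 0], "travel": [-0.72, 0.4, 0], "gripper": -1}, {"delta_rot": [0, 0, 0], "travel": [-0.83, 0.46, 0], "gripper": -1}, {"delta_rot": [0, 0, 0], "travel": [-0.93, 0.516, 0], "gripper": -1}])

```text
clock: 18.02
tool_pos: [0.4703, 0.1127, 0.3229]
eef_rot: [0.805, 0.594, -0.0, 0.0]
contact_force: [0.2, 0.9, -3.0]
opening: 0.104
```

>>> play_rows(commands=[{"delta_rot": [0, 0, 0], "travel": [-0.12, 0.066, 0], "gripper": -1}, {"delta_rot": [0, 0, 0], "travel": [-0.24, 0.133, 0], "gripper": -1}, {"delta_rot": [0, 0, 0], "travel": [-0.36, 0.2, 0], "gripper": -1}, {"delta_rot": [0, 0, 0], "travel": [-0.48, 0.266, 0], "gripper": -1}, {"delta_rot": [0, 0, 0], "travel": [-0.6, 0.333, 0], "gripper": -1}, {"delta_rot": [0, 0, 0], "travel": [-0.72, 0.4, 0], "gripper": -1}, {"delta_rot": [0, 0, 0], "travel": [-0.83, 0.46, 0], "gripper": -1}, {"delta_rot": [0, 0, 0], "travel": [-0.93, 0.516, 0], "gripper": -1}])

```text
clock: 19.02
tool_pos: [0.5033, -0.0429, 0.323]
eef_rot: [0.804, 0.594, -0.0, -0.0]
contact_force: [0.0, 0.6, -2.7]
opening: 0.104
```

>>> play_rows(commands=[{"delta_rot": [0, 0, -0.01], "travel": [-0.12, 0.066, 0], "gripper": -1}, {"delta_rot": [0, 0, -0.03], "travel": [-0.24, 0.133, 0], "gripper": -1}, {"delta_rot": [0, 0, -0.05], "travel": [-0.36, 0.2, 0], "gripper": -1}, {"delta_rot": [0, 0, -0.075], "travel": [-0.48, 0.266, 0], "gripper": -1}, {"delta_rot": [0, 0, -0.1], "travel": [-0.6, 0.333, 0], "gripper": -1}, {"delta_rot": [0, 0, -0.125], "travel": [-0.71, 0.394, 0], "gripper": -1}, {"delta_rot": [0, 0, -0.15], "travel": [-0.8, 0.444, 0], "gripper": -1}, {"delta_rot": [0, 0, -0.17], "travel": [-0.88, 0.488, 0], "gripper": -1}, {"delta_rot": [0, 0, -0.18], "travel": [-0.92, 0.51, 0], "gripper": -1}, {"delta_rot": [0, 0, -0.185], "travel": [-0.93, 0.516, 0], "gripper": -1}, {"delta_rot": [0, 0, -0.185], "travel": [-0.93, 0.516, 0], "gripper": -1}])

```text
clock: 20.4
tool_pos: [0.5363, -0.1976, 0.3231]
eef_rot: [0.6, 0.8, 0.0, -0.0]
contact_force: [-0.8, 0.2, -2.8]
opening: 0.101
```

```bash
python3 - <<'E'
from h import *
st=r.get_state();print(st["clock"],st["tool_pos"],tobath(st["tool_pos"]),st["contact_force"],st["q"].round(2))
print(cmd([*fr(BC,BY,-.016,0),.2],down(BY)))
s=snap("scene");save(s,"f.png",(140,50,360,320),2.2)
s=snap("top");save(s,"f2.png",(320,160,450,310),4)
a=cv2.imread("pics/f.png")[:594];b=cv2.imread("pics/f2.png")[:594,:316];b=np.pad(b,((0,a.shape[0]-b.shape[0]),(0,0),(0,0)));cv2.imwrite("pics/ff.png",np.hstack([a,b]))
E
```

```text
20.4 [ 0.53629128 -0.19760454  0.32310761] [-1.60814218e-02 -1.34768649e-04  3.23107609e-01] [-0.83264051  0.20504317 -2.75941126] [ 0.67  0.59 -0.69  1.6   0.41  1.1   0.16]
(array([6.000e-04, 7.000e-04, 8.207e-01]), array([-0.    , -0.0001,  0.0003]))
```

View pics/ff.png

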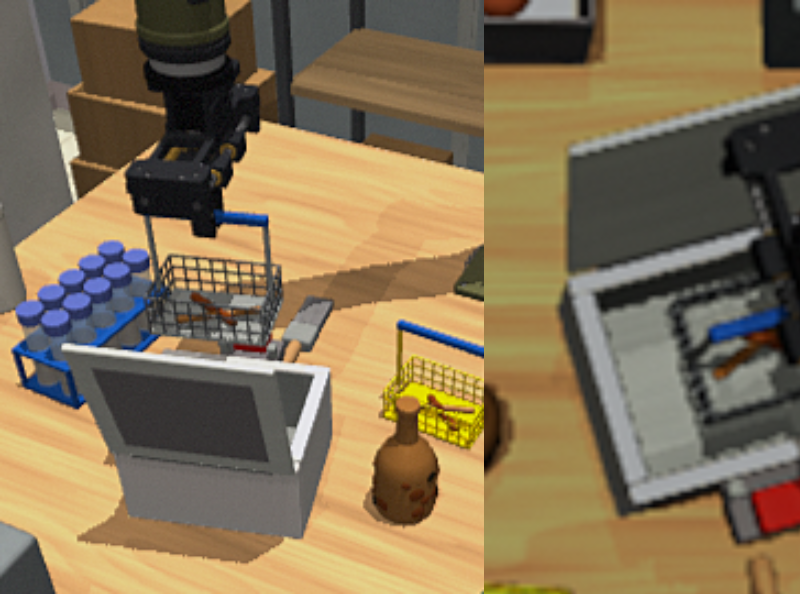

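The basket hangs level inside the tank opening (top crop 750,340) and the lid is open. Lowering.

>>> play_rows(commands=[{"delta_rot": [0, 0, 0], "travel": [0, 0, 0.04], "gripper": -1}, {"delta_rot": [0, 0, 0], "travel": [0, 0, 0.12], "gripper": -1}, {"delta_rot": [0, 0, 0], "travel": [0, 0, 0.22], "gripper": -1}, {"delta_rot": [0, 0, 0], "travel": [0, 0, 0.32], "gripper": -1}, {"delta_rot": [0, 0, 0], "travel": [0, 0, 0.42], "gripper": -1}, {"delta_rot": [0, 0, 0], "travel": [0, 0, 0.52], "gripper": -1}, {"delta_rot": [0, 0, 0], "travel": [0, 0, 0.62], "gripper": -1}, {"delta_rot": [0, 0, 0], "travel": [0, 0, 0.72], "gripper": -1}, {"delta_rot": [0, 0, 0], "travel": [0, 0, 0.82], "gripper": -1}])

```text
clock: 21.62
tool_pos: [0.5365, -0.1977, 0.1993]
eef_rot: [0.6, 0.8, 0.0, 0.0]
contact_force: [0.1, 0.4, -3.1]
opening: 0.107
```

>>> play_rows(commands=[{"delta_rot": [0, 0, 0], "travel": [0, 0, 0.08], "gripper": -1}, {"delta_rot": [0, 0, 0], "travel": [0, 0, 0.16], "gripper": -1}, {"delta_rot": [0, 0, 0], "travel": [0, 0, 0.24], "gripper": -1}, {"delta_rot": [0, 0, 0], "travel": [0, 0, 0.32], "gripper": -1}, {"delta_rot": [0, 0, 0], "travel": [0, 0, 0.39], "gripper": -1}, {"delta_rot": [0, 0, 0], "travel": [0, 0, 0.43], "gripper": -1}, {"delta_rot": [0, 0, 0], "travel": [0, 0, 0.46], "gripper": -1}, {"delta_rot": [0, 0, 0], "travel": [0, 0, 0.475], "gripper": -1}, {"delta_rot": [0, 0, 0], "travel": [0, 0, 0.475], "gripper": -1}])

```text
clock: 22.75
tool_pos: [0.5365, -0.1977, 0.1291]
eef_rot: [0.6, 0.8, 0.0, 0.0]
contact_force: [0.8, -0.1, -1.8]
opening: 0.107
```

>>> play_rows(commands=[{"delta_rot": [0, 0, 0], "travel": [0, 0, 0.01], "gripper": -1}, {"delta_rot": [0, 0, 0], "travel": [0, 0, 0.018], "gripper": -1}, {"delta_rot": [0, 0, 0], "travel": [0, 0, 0.018], "gripper": -1}])

```text
clock: 23.12
tool_pos: [0.5364, -0.1976, 0.1262]
eef_rot: [0.6, 0.8, -0.0, -0.0]
contact_force: [-0.5, -0.5, -2.9]
opening: 0.105
```

>>> play_rows(commands=[{"delta_rot": [0, 0, 0], "travel": [0, 0, 0.008], "gripper": -1}, {"delta_rot": [0, 0, 0], "travel": [0, 0, 0.013], "gripper": -1}, {"delta_rot": [0, 0, 0], "travel": [0, 0, 0.013], "gripper": -1}])

```text
clock: 23.5
tool_pos: [0.5366, -0.1975, 0.1244]
eef_rot: [0.6, 0.8, 0.0, 0.0]
contact_force: [0.2, 0.4, -2.2]
opening: 0.105
```

>>> play_rows(commands=[{"delta_rot": [0, 0, 0], "travel": [0, 0, 0.006], "gripper": -1}, {"delta_rot": [0, 0, 0], "travel": [0, 0, 0.01], "gripper": -1}, {"delta_rot": [0, 0, 0], "travel": [0, 0, 0.01], "gripper": -1}])

```text
clock: 23.88
tool_pos: [0.5369, -0.1974, 0.1243]
eef_rot: [0.6, 0.8, 0.0, 0.001]
contact_force: [-2.1, 1.3, 8.8]
opening: 0.106
```

Touchdown at TCP z 0.1243. I'll ease off and release.

>>> play_rows(commands=[{"delta_rot": [0, 0, 0], "travel": [0, 0, -0.009], "gripper": -1}, {"delta_rot": [0, 0, 0], "travel": [0, 0, -0.009], "gripper": -1}, {"delta_rot": [0, 0, 0], "travel": [0, 0, -0.009], "gripper": -0.8}, {"delta_rot": [0, 0, 0], "travel": [0, 0, -0.009], "gripper": -0.6}, {"delta_rot": [0, 0, 0], "travel": [0, 0, -0.009], "gripper": -0.4}, {"delta_rot": [0, 0, 0], "travel": [0, 0, -0.009], "gripper": -0.3}, {"delta_rot": [0, 0, 0], "travel": [0, 0, -0.009], "gripper": -0.3}, {"delta_rot": [0, 0, 0], "travel": [0, 0, -0.009], "gripper": -0.3}])

```text
clock: 24.88
tool_pos: [0.5364, -0.1977, 0.1242]
eef_rot: [0.6, 0.8, -0.0, 0.0]
contact_force: [0.6, 0.8, 0.1]
opening: 0.347
```

>>> play_rows(commands=[{"delta_rot": [0, 0, 0], "travel": [0, 0, -0.05], "gripper": -0.3}, {"delta_rot": [0, 0, 0], "travel": [0, 0, -0.15], "gripper": -0.3}, {"delta_rot": [0, 0, 0], "travel": [0, 0, -0.3], "gripper": -0.3}, {"delta_rot": [0, 0, 0], "travel": [0, 0, -0.5], "gripper": -0.3}, {"delta_rot": [0, 0, 0], "travel": [0, 0, -0.7], "gripper": -0.3}, {"delta_rot": [0, 0, 0], "travel": [0, 0, -0.9], "gripper": -0.3}, {"delta_rot": [0, 0, 0], "travel": [0, 0, -1], "gripper": -0.3}, {"delta_rot": [0, 0, 0], "travel": [0, 0, -1], "gripper": -0.3}])

```text
clock: 25.88
tool_pos: [0.5369, -0.1977, 0.2753]
eef_rot: [0.6, 0.8, 0.0, 0.001]
contact_force: [-0.6, -0.5, 0.1]
opening: 0.352
```

>>> play_rows(commands=[{"delta_rot": [0, 0, 0], "travel": [0, -0.3, -0.3], "gripper": -0.3}, {"delta_rot": [0, 0, 0], "travel": [0, -0.7, -0.5], "gripper": -0.3}, {"delta_rot": [0, 0, 0], "travel": [0, -1, -0.5], "gripper": -0.3}, {"delta_rot": [0, 0, 0], "travel": [0, -1, -0.5], "gripper": -0.3}])

```text
clock: 26.38
tool_pos: [0.3881, -0.2414, 0.3482]
eef_rot: [0.602, 0.798, -0.002, -0.002]
contact_force: [-0.2, 0.4, 0.2]
opening: 0.348
```

```bash
python3 - <<'E'
from h import *
st=r.get_state();print(st["clock"],st["tool_pos"],st["contact_force"])
s=snap("scene");s2=snap("top");p=cloud(s2);rgb=s2["color"].astype(int);x,y,z=[p[...,i] for i in range(3)]
for c,q in (("scene",s),("top",s2)):
    p=cloud(q);rgb=q["color"].astype(int);x,y,z=[p[...,i] for i in range(3)]
    b=(rgb[...,2]-rgb[...,0]>50)&(x>.44)&(x<.62)&(y>-.3)&(y<-.08)&(z>.08)&(z<.2)
    if b.sum()>9:
        rc=cv2.minAreaRect(np.float32(p[b][:,:2]*1000));print(c,b.sum(),rc,np.median(z[b]),tobath([rc[0][0]/1e3,rc[0][1]/1e3,0]))
    for n in ["basket","bottle_a","jar","tube_rack","brush","lens"]:
        for d in viewer.pinpoint(c,n)[:2]: print(n,round(d["conf"],2),np.round(d["at"],1))
save(s,"g.png",(140,100,400,320),1.9);save(s2,"g2.png",(310,170,460,380),2)
a=cv2.imread("pics/g.png");b=cv2.imread("pics/g2.png")[:a.shape[0]];b=np.pad(b,((0,a.shape[0]-b.shape[0]),(0,0),(0,0)));cv2.imwrite("pics/gg.png",np.hstack([a,b]))
E
```

```text
26.375 [ 0.38810848 -0.24138884  0.3482286 ] [-0.15048842  0.38328474  0.19001701]
basket 0.56 [337.5 238.7]
bottle_a 0.85 [511.4 379.7]
bottle_a 0.82 [323.4 278.9]
tube_rack 0.58 [186.  208.2]
brush 0.78 [275.4 210.5]
brush 0.44 [232.  261.2]
lens 0.64 [434.2 260. ]
top 139 ((535.7533569335938, -198.11843872070312), (9.675445556640625, 121.49557495117188), 16.412477493286133) 0.1450721863529718 [-0.01674111 -0.00047868  0.        ]
basket 0.8 [375.8 256.6]
basket 0.71 [323.4 322. ]
bottle_a 0.88 [312.3 266. ]
bottle_a 0.55 [161.3 234.7]
jar 0.92 [305.5 189.6]
tube_rack 0.69 [380.4 184.1]
brush 0.79 [393.4 329.7]
lens 0.57 [230.5 328.9]
```

View pics/gg.png

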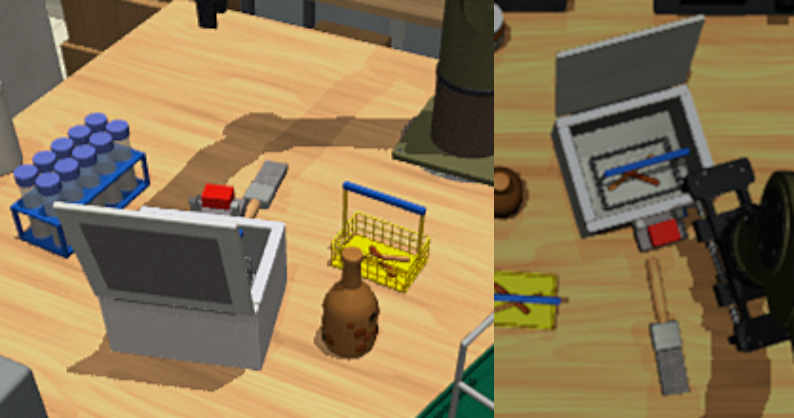

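```bash
python3 -c "
from h import *
print(r.finish_job())"
```

```text
the job is handed in; nothing more can be done
None
```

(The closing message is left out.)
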